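# Weigh a casting on the hand scale on its way to the transit tray

## Robot

A 7-joint arm with a two-finger parallel gripper is mounted at the origin on the work surface. World frame = base frame: x ahead of the robot, y to its left, z up, the work surface at z = 0. Lengths are in mm, angles in rad, forces in N, time in s.
With the tool pointing down it reaches from about 400 to 875 mm from the base axis. Payload 4.4 kg.
Tool frame: the origin (TCP) lies at the centre of the arm's flange, where the gripper is bolted on; the fingertips stand 173 mm ahead of it and the grasp point (between the pads) lies 155 mm ahead of it; z points along the fingers, y is the direction in which the jaws open and shut (so a half turn about z gives the same grasp; the last joint's range is limited). The gripper opens to 85 mm and grips with 20 to 120 N. Pads are 22 mm wide; open, the fingers measure 114 mm over their backs; the gripper's body (76 mm by 85 mm) begins 54 mm behind the grasp point. The pads swing forward as they close: fully open they stand 13 mm farther back than shut.
Start: joints at [1.188, 0.628, 0.038, 1.517, -0.027, 0.996, -0.02], TCP at [202.514, -617.66, 404.713] pointing down, gripper open.
Joint ranges: [-3.06, 3.06], [-0.37, 2.12], [-1.25, 1.32], [0.18, 2.47], [-1.1, 4.24], [0.23, 1.98], [-2.94, 2.94]. Speed limits (rad/s): [2.57, 2.57, 3.14, 3.14, 3.14, 3.14, 3.14].

## Interface

Orientations are given as [roll, pitch, yaw] about the fixed x, y, z axes, in that order (R = Rz(yaw) Ry(pitch) Rx(roll)).
In Python, from cell import * gives the robot as it stands. The module is installed in compiled form; this text tells all that it offers.
- The arm moves only by the shell command python3 -m jog 'ROWS'. ROWS is JSON, one flat list of numbers, 5 for each row, row after row: the shift along the tool's x, y, z in mm, then the turn about the tool's z in degrees, then the finger opening in mm, from 0 to 85.4. A call has 1 to 20 rows; each row is the pose to reach, as a shift and turn from the pose commanded when the call began, along the tool's axes at that moment; what a row does not reach only later rows make up. A row lasts 1/12 s, in which the tool goes at most 41.7 mm and 7.16 degrees, less where a joint would pass 70% of its speed; a pose out of reach is approached as far as the arm can. A call with a gripper value outside its range is refused whole. The fingers move at their own pace and stop on an object; the grip force is fixed at half the most. Time passes only in rows, so rows that repeat a pose let the fingers close. It gives the time, the measured TCP pose, the force and the opening at its end, in the units of the state.
- read_state(): the state, without advancing time (a new reading comes with each control period).
- get_image(name): name is "scene" or "top" or "wrist"; returns (picture, depth): 420x560x3 uint8, blue, green, red; 420x560 float32, mm along the optical axis (not along the pixel's ray), 0 where there is no reading.
- camera_params(name): a dict with "K" (3x3 intrinsics, pixels), "dist_coeffs" ([k1, k2, p1, p2, k3] as OpenCV has them; the pictures are not rectified), "T" (4x4, takes a point from camera to world coordinates). Camera axes: x right, y up, looking along -z (the intrinsics and any distortion apply to the point x, -y, -z); pixel columns grow to the right and rows downward; lengths in mm; the calibration is good to about 2 mm. A picture is of the moment at which its call begins: read the wrist's pose just before it. camera_params takes no time and is no camera call; for the wrist camera it gives the pose at the moment of the call.
- finish_job(): hands the job in, once; it reports no verdict.
The state is a dict: "clock": time; "qpos": joint angles; "qd": joint speeds; "tau": joint torques, N m; "eef_pos": TCP position; "tool_rot": TCP orientation; "force": force on the tool from outside, world axes, zero at the start; "torque": the same for the moment, N m; "width": finger opening in mm.
Only numpy, scipy, OpenCV 4.12 (cv2) and the standard library are available. Lean on these libraries where they do the work, as an engineer would, in place of code of your own. Each camera call takes 0.05 s, during which the arm holds its last target.

## Task

Take the sprung hand scale off its stand and, hooking it under the carrying bail of the round bearing housing, lift the housing clear of the table and hold it hanging still for two seconds so that its weight can be read. Still on the hook, set the housing down gently and flat inside the shallow tray, unhook, and hang the scale back on its stand. Lift the housing by the scale only, never with the gripper, and leave everything else where it is.

Things in the scene. Friction and masses are not known exactly. Their poses are not given: they have to be found in the camera images.
- scale_grip (a point): Hand scale, 168 mm tall, 0.26 kg, loose, starting hung upright on the stand. The point is the middle of the grip bar at its top; z up, y along the bar. The bar is black rubber, 110 mm along y, 18 mm thick along x, 16 mm high: grasp its middle across x, from above. Under it the frame is open (legs at y = +-50 mm) down to the yoke, whose top is 35 mm below this point.
- scale_yoke (a point): Middle of the underside of the scale's aluminium yoke bar, 49 mm below scale_grip; the yoke is 110 mm along y, 22 mm along x, 14 mm high and rests on the stand's prongs. From it the spring case, 26 mm (x) by 36 mm (y) with white scale faces, hangs 62 mm down.
- pull (a joint): Extension of the scale's spring, m: 0 unloaded, 0.048 at its stop; the rod and hook come down out of the case as it grows. 200 N/m, so the housing (0.52 kg, uncertain by 30 %) draws it 18 to 33 mm; the load bounces a little before it settles.
- hook_bowl (a point): Where a bail rests in the bottom of the hook's bowl, on the scale's centre line, 161 mm below scale_grip (plus joint pull). The hook is 7 mm steel wire in the scale's x-z plane, its mouth open to the scale's +x: shank at x = -14.5 mm, bowl 22 mm wide inside, tip at x = +16.5 mm (outer edge +20 mm), tip's top 19.5 mm above this point. The hook's lowest point is 7 mm below it.
- stand: Fixed scale stand: base 160 x 130 mm, column 28 mm square at x = +85 mm, two level steel prongs along x at y = +-36 mm (12 mm thick, 60 mm apart inside), tops 190 mm high, reaching from the column to x = -39 mm. Each ends in a lip 10 mm high; a stop as high is at x = +26 mm. The column ends level with the prongs. Origin on the table under the seat; z up.
- stand_seat (a point): Where scale_grip is when the scale hangs mid-seat: 239 mm above the table, over the stand's origin, axes as the stand's. The scale's yoke lies across both prongs between lips and stops (52 mm apart inside), its case between the prongs. To take it off, raise it more than 10 mm and draw it out to the stand's -x; hang it back the other way.
- housing_center (a point): Round bearing housing to be weighed, loose, cast aluminium: base flange 100 mm across and 12 mm high, ring body 76 mm across up to 42 mm with an open bore, and a steel wire carrying bail over it. The point is on the axis, 21 mm above its underside; z up, x along the bail.
- housing_bail (a point): Middle of the housing's bail: centre of a level 8 mm steel bar along the housing's x, straight for 44 mm, 92 mm above the underside, 46 mm clear between it and the ring body; its legs stand at x = +-32 mm.
- housing_foot (a point): Centre of the housing's underside; z up.
- tray: Fixed shallow square plastic tray, 190 x 190 mm outside, walls 5 mm thick and 18 mm high, floor 5 mm thick. Origin at the centre of its underside, sides along its x and y.
- tray_in (a point): Centre of the tray's inner floor, on its upper face.
- cover_center (a point): Rectangular cover casting, a bystander with the same kind of bail (top 96 mm high): base 128 x 84 mm, 42 mm high without the bail. The point is its centre, 21 mm up; x along its long side and bail.
- vblock: Bystander: steel V-block, 75 x 60 x 50 mm; origin at the centre of its underside.
- ring_gauge: Bystander: steel ring gauge, 72 mm across, 24 mm high; origin at the centre of its underside.
- caliper: Bystander: digital caliper lying flat, 215 mm along its x, 15 mm high; origin under the middle.
- gauge_case: Bystander: wooden gauge-block case, 130 x 85 x 36 mm; origin at the centre of its underside.
- micrometer: Bystander: micrometer lying flat, about 150 mm along its x, 14 mm high; origin under the middle of its bow.
There are look-alikes about, which are no part of the job. What is shaped like the stand but green or pink is not meant.

How it is judged (in metres and radians):
On the way, in this order (a step that is already met when the one before it is completed fails the run):
1. the scale has been taken off its stand (distance between scale_grip and stand_seat above 0.06 m), for 0.1 s.
2. the housing hangs still from the scale's hook, clear of everything, for 1.5 s (height (world z) of housing_foot above 0.01 m and contact force between pull and housing above 2 N and value of joint pull above 0.01 m and contact force between housing and tray below 0.1 N and contact force between housing and cover below 0.1 N and linear speed of housing below 0.06 m/s and velocity of joint pull between -0.03 and 0.03 m/s), for 1.5 s.
3. the housing stands flat inside the tray and the hook is out of its bail (x of housing_foot in the frame of tray_in between -0.045 and 0.045 m and y of housing_foot in the frame of tray_in between -0.045 and 0.045 m and z of housing_foot in the frame of tray_in below 0.006 m and angle between housing_foot's own z axis and vertical below 0.06 rad and contact force between scale and housing below 0.1 N and distance between hook_bowl and housing_bail above 0.025 m and linear speed of housing below 0.02 m/s), for 0.2 s.
At the end, for the whole second after the job is handed in: The housing stands at rest, flat (within 3.5 degrees) on the tray's floor, its centre within 45 mm of the tray's centre along each side (wholly inside); the scale hangs at rest and upright (within 7 degrees) on the stand's prongs, its grip within 25 mm sideways and 6 mm in height of the seat (x of housing_foot in the frame of tray_in between -0.045 and 0.045 m and y of housing_foot in the frame of tray_in between -0.045 and 0.045 m and z of housing_foot in the frame of tray_in below 0.006 m and angle between housing_foot's own z axis and vertical below 0.06 rad and horizontal distance between scale_grip and stand_seat below 0.025 m and z of scale_grip in the frame of stand_seat between -0.006 and 0.006 m and angle between scale_grip's own z axis and vertical below 0.12 rad and contact force between scale and stand above 1 N and contact force between scale and housing below 0.1 N and linear speed of housing below 0.02 m/s and linear speed of scale below 0.03 m/s); the robot touches nothing.
It fails at once if the housing is touched by the gripper or arm (contact force between any of the fingers, the arm and housing above 1 N).
It fails at once if the housing is dropped or flung (faster than 0.5 m/s) (linear speed of housing above 0.5 m/s).
It fails at once if the housing is tipped by more than 40 degrees (angle between housing_foot's own z axis and vertical above 0.7 rad).
It fails at once if a bystander is moved by more than 20 mm (distance of any of cover_center, vblock, ring_gauge, caliper, gauge_case, micrometer from where it was at the start of the episode above 0.02 m).
It also fails if it takes over 72 s, if anything falls off the work surface, if the arm or the gripper's body presses on something with over 40 N, if the wrist force passes 120 N, or if a joint passes its speed limit or range.

## Working session

There is one attempt and no reset: what is moved stays moved. The work goes in short steps, Python scripts to look and compute and a shell command to move; the robot and the scene stay as the last step left them, time stands still between calls to the robot, and variables do not carry over. Pictures are saved under pics/ and viewed, and the job is handed in when it is done.

```bash
mkdir -p pics
cat > h.py <<'E'
from cell import *
import numpy as np, cv2
def shot(n,tag):
    P=camera_params(n); im,d=get_image(n); cv2.imwrite(f'pics/{tag}.png',im); np.savez(f'{tag}.npz',im=im,d=d,K=P['K'],dc=P['dist_coeffs'],T=P['T']); return im,d
def load(tag):
    z=np.load(f'{tag}.npz'); return z
def pt(z,u,v,dep=None,r=1):
    d=z['d']; 
    if dep is None:
        w=d[v-r:v+r+1,u-r:u+r+1]; w=w[w>0]; dep=np.median(w) if len(w) else np.nan
    n=cv2.undistortPoints(np.array([[[u,v]]],float),z['K'],z['dc'])[0,0]
    return (z['T']@np.array([n[0]*dep,-n[1]*dep,-dep,1]))[:3]
def ptz(z,u,v,zz):
    a=pt(z,u,v,100.);b=pt(z,u,v,1000.); t=(zz-a[2])/(b[2]-a[2]); return a+t*(b-a)
def cloud(z):
    d=z['d']; h,w=d.shape; vv,uu=np.mgrid[:h,:w]
    n=cv2.undistortPoints(np.stack([uu,vv],-1).reshape(-1,1,2).astype(float),z['K'],z['dc'])[:,0]
    dd=d.reshape(-1); P=np.stack([n[:,0]*dd,-n[:,1]*dd,-dd,np.ones_like(dd)],1)@z['T'].T
    P=P[:,:3]; P[dd<=0]=np.nan; return P.reshape(h,w,3)
E
python3 - <<'E'
from h import *
for n in ['scene','top','wrist']:
    shot(n,n+'0'); P=camera_params(n); print(n,np.round(P['T'],3).tolist(),P['K'])
print(read_state())
E
```

```text
scene [[0.284, -0.689, 0.667, 1525.593], [0.959, 0.218, -0.183, -140.78], [-0.019, 0.692, 0.722, 1244.356], [0.0, 0.0, 0.0, 1.0]] [[526.43556684   0.         280.9132607 ]
 [  0.         526.43556684 221.12199817]
 [  0.           0.           1.        ]]
top [[0.016, 0.991, -0.132, 341.465], [-1.0, 0.017, 0.005, 133.476], [0.007, 0.131, 0.991, 1468.393], [0.0, 0.0, 0.0, 1.0]] [[455.65289627   0.         281.77196775]
 [  0.         455.65289627 213.69979903]
 [  0.           0.           1.        ]]
wrist [[0.313, 0.915, 0.255, 266.2], [-0.95, 0.302, 0.082, -596.221], [-0.003, -0.268, 0.963, 372.522], [0.0, 0.0, 0.0, 1.0]] [[356.30998571   0.         279.45078956]
 [  0.         356.30998571 207.09494048]
 [  0.           0.           1.        ]]
{'clock': 0.15, 'qpos': array([ 1.1882063 ,  0.62917926,  0.0384722 ,  1.51813491, -0.02701987,
        0.99631589, -0.01998471]), 'qd': array([-0.00286503, -0.00218403,  0.00014568, -0.00407218,  0.00123873,
       -0.00130077,  0.00149416]), 'tau': array([ 1.00824735e-03, -5.63805163e+01,  1.22763723e+00, -1.93652380e+01,
        1.11819242e-02,  7.38464616e-03, -1.11605121e-05]), 'eef_pos': array([ 202.4422985 , -617.43888135,  403.97211225]), 'tool_rot': array([-3.14007370e+00,  7.52009952e-06,  3.16775331e-01]), 'force': array([-0.93743798, -0.09722592, -0.72634597]), 'torque': array([ 0.01686387, -0.02787561, -0.0398907 ]), 'width': 85.21577810514029}
```

View pics/scene0.png

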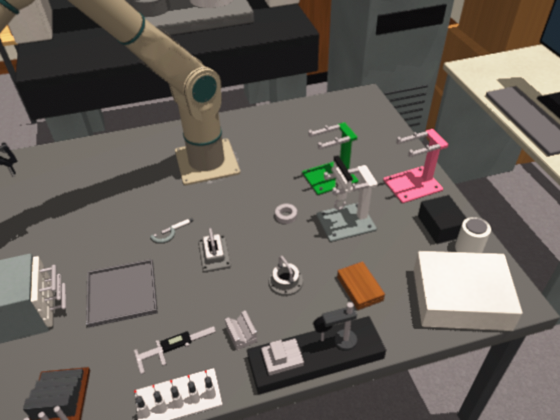

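View pics/top0.png

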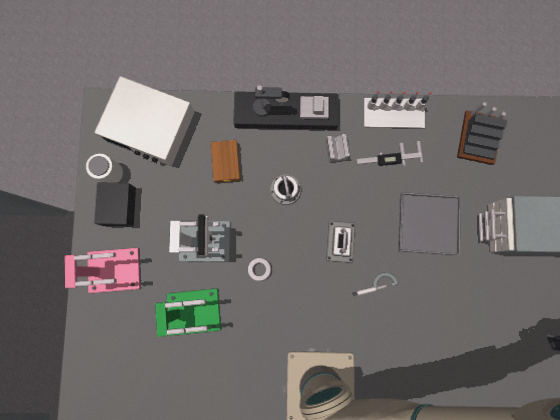

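View pics/wrist0.png

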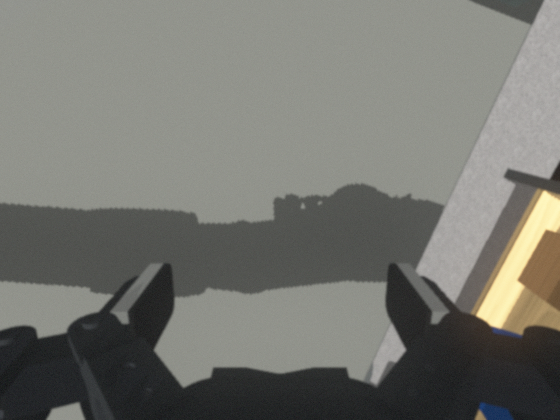

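Candidates, by top-image pixel:
- **Stands:** grey/white with the scale at (200,240), green (190,312), pink (103,270). The grey one carries the scale, so I choose it.
- **Bail parts:** round housing at (286,188), against the rectangular cover at (341,241).
- **Trays:** the only shallow one is at (430,224).

Next I check close crops.

Run:
```python
from h import *
z=load('top0');im=z['im']
a=cv2.resize(im[200:280,150:250],None,fx=4,fy=4,interpolation=2)
b=cv2.resize(im[150:230,240:340],None,fx=4,fy=4,interpolation=2)
z2=load('scene0');s=z2['im']
c=cv2.resize(s[145:245,300:400],None,fx=4,fy=4,interpolation=2)[:320]
d=cv2.resize(s[220:300,240:340],None,fx=4,fy=4,interpolation=2)
cv2.imwrite('pics/c1.png',np.vstack([np.hstack([a,b])]+[np.hstack([cv2.resize(s[150:245,300:400],(400,280)),d[20:300]])]))
C=cloud(z)
for nm,(u0,u1,v0,v1) in dict(stand=(165,235,212,270),house=(265,305,168,210),cover=(325,358,220,265),tray=(395,465,190,258)).items():
    p=C[v0:v1,u0:u1].reshape(-1,3); 
    h=p[:,2]; print(nm,np.nanmin(h),np.nanmax(h),np.histogram(h[np.isfinite(h)],bins=np.arange(-10,290,10))[0])
```

```text
stand -12.559445195927765 253.76962141397098 [ 889 1099  851   12    4   10    7    8    5    7   12   14    6    5
   11   21    8   18   27  352  273  105    0    1   26  243   24    0
    0]
house -10.987446666217693 108.11570936136718 [485 567 299  26  65 165   5   3   1  15  41   2   0   0   0   0   0   0
   0   0   0   0   0   0   0   0   0   0   0]
cover -8.424500770369605 101.83610692918523 [239 277 431  15 136 303  10   1   3  19  39   3   0   0   0   0   0   0
   0   0   0   0   0   0   0   0   0   0   0]
tray -12.047396078736483 25.38670231892911 [ 826 3311  526   69    0    0    0    0    0    0    0    0    0    0
    0    0    0    0    0    0    0    0    0    0    0    0    0    0
    0]
```

View pics/c1.png

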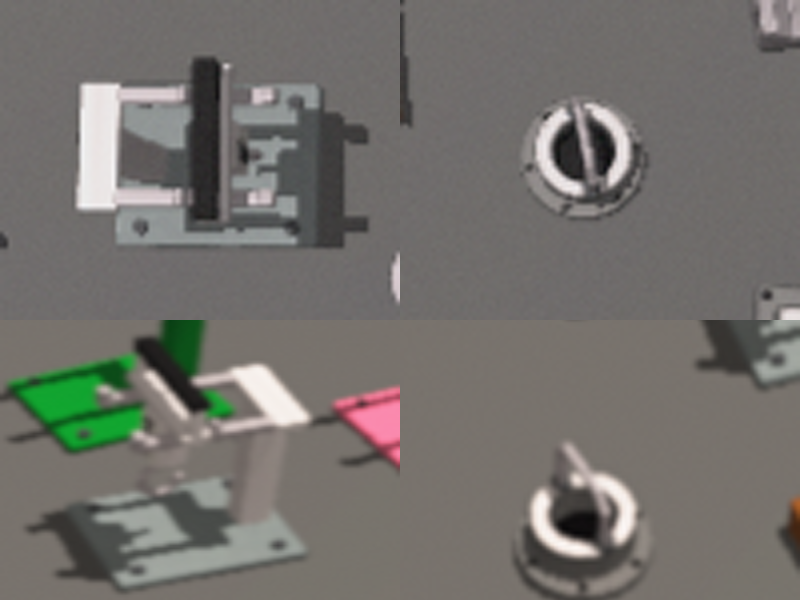

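The crops confirm it. The scale's black bar at top px (203,235) sits on the grey stand with the prongs pointing image-right. The housing at (286,188) has its bail nearly vertical in the image. Now I fit the poses.

Run:
```python
from h import *
for t in ['top0','scene0']:
    z=load(t); C=cloud(z); im=z['im'].astype(int); hsv=cv2.cvtColor(z['im'],cv2.COLOR_BGR2HSV)
    print(t,'table', end=' ')
    B=dict(top0=((165,240,205,275),(265,308,165,212),(395,465,190,258),(322,360,218,268)),scene0=((310,382,150,240),(265,308,250,296),(82,162,258,328),(195,235,228,275)))[t]
    def sel(b,lo,hi,extra=None):
        u0,u1,v0,v1=b; p=C[v0:v1,u0:u1]; m=(p[...,2]>lo)&(p[...,2]<hi)
        if extra is not None: m&=extra[v0:v1,u0:u1]
        return p[m]
    def rect(p):
        q=p[:,:2].astype(np.float32); r=cv2.minAreaRect(q); return np.round(r[0],1),np.round(r[1],1),round(r[2],1), np.round(np.median(p[:,2]),1), len(p)
    dark=hsv[...,2]<75
    print('grip',rect(sel(B[0],232,262,dark)))
    print('column+prongs',rect(sel(B[0],180,200,~dark)))
    print('bail',rect(sel(B[1],86,110)))
    p=sel(B[1],36,52); c,r=cv2.minEnclosingCircle(p[:,:2].astype(np.float32)); print('ring',np.round(c,1),r,p[:,:2].mean(0),np.median(p[:,2]))
    print('tray wall',rect(sel(B[2],12,26)))
    print('cover',rect(sel(B[3],36,52)), rect(sel(B[3],86,110)))
    u0,u1,v0,v1=B[0]; sub=z['im'][v0:v1,u0:u1]
    # base of stand greenish grey
    p=sel(B[0],2,20); print('standbase',rect(p))
```

```text
top0 table grip (array([445.2, 345.4]), array([107.6,  19.4]), 1.4, np.float64(245.9), 285)
column+prongs (array([444.9, 373.8]), array([109. , 139.1]), 0.6, np.float64(189.5), 625)
bail (array([617.3, 117.4]), array([64.6,  7.5]), 11.9, np.float64(94.3), 52)
ring [616.4 117.3] 37.92864990234375 [615.71218295 117.46378398] 42.08308807608091
tray wall (array([ 512.7, -348.5]), array([193.9, 190.6]), 86.9, np.float64(17.0), 439)
cover (array([449.1, -62.2]), array([55.3, 91.8]), 85.5, np.float64(42.1), 416) (array([449. , -62.5]), array([ 8. , 70.4]), 86.6, np.float64(93.0), 54)
standbase (array([448.6, 381.6]), array([224.3, 238.8]), 1.6, np.float64(9.4), 1860)
scene0 table grip (array([447.5, 344.1]), array([113.8,  18.9]), 2.0, np.float64(245.5), 156)
column+prongs (array([447. , 373.5]), array([113.6, 143.3]), 0.2, np.float64(188.8), 547)
bail (array([620.6, 116. ]), array([59.9,  9.3]), 13.4, np.float64(93.0), 49)
ring [619.4 117. ] 39.826324462890625 [622.82092004 113.80849025] 42.016881745212004
tray wall (array([ 514.5, -348.8]), array([191. , 196.6]), 87.0, np.float64(16.5), 527)
cover (array([452.4, -64.2]), array([54.8, 98. ]), 85.6, np.float64(41.4), 349) (array([458.2, -64.4]), array([ 7.7, 60.8]), 85.7, np.float64(93.5), 38)
standbase (array([313.8, 433.5]), array([261.6, 459.8]), 71.2, np.float64(9.9), 2419)
```

```bash
cat > g.py <<'E'
import sys
from h import *
# usage: g.py x y z yawdeg [from current] ; several targets
s=read_state(); r=s['tool_rot']; yaw=r[2]
a=[float(v) for v in sys.argv[1:]]
c,sn=np.cos(yaw),np.sin(yaw)
print('now',np.round(s['eef_pos'],1),'yaw',round(np.degrees(yaw),2),'rp',np.round(r[:2],4),'w',round(s['width'],1),'F',np.round(s['force'],1),'t',s['clock'])
for i in range(0,len(a),4):
    d=np.array(a[i:i+3])-s['eef_pos']
    print('  row',np.round([c*d[0]+sn*d[1], sn*d[0]-c*d[1], -d[2], -(a[i+3]-np.degrees(yaw))],1),'dist',np.round(np.linalg.norm(d)))
E
python3 g.py 560 -100 520 18.15 450 250 480 1
python3 - <<'E'
from h import *
z=load('top0')
for n,u,v,h in [('vblock',338,148,50),('cal mid',390,159,15),('cal l',358,161,10),('cal r',422,153,10),('ringg',259,269,24),('case',226,161,36),('mic',375,288,14),('green',190,312,10)]: print(n,np.round(ptz(z,u,v,h)))
E
```

```text
now [ 202.4 -617.4  404. ] yaw 18.15 rp [-3.1401  0.    ] w 85.2 F [-0.9 -0.1 -0.7] t 0.15
  row [ 501.  -380.3 -116.    -0. ] dist 640.0
  row [ 505.5 -747.2  -76.    17.1] dist 905.0
vblock [745. -50.  50.]
cal mid [ 721. -225.   15.]
cal l [ 714. -121.   10.]
cal r [ 744. -331.   10.]
ringg [356. 195.  24.]
case [699. 308.  36.]
mic [ 303. -171.   14.]
green [220. 408.  10.]
```

```bash
python3 -m jog '[30,-25,-116,0,85, 70,-55,-116,0,85, 501,-380,-116,0,85, 501,-380,-116,0,85, 501,-380,-116,0,85, 501,-380,-116,0,85, 501,-380,-116,0,85, 501,-380,-116,0,85, 501,-380,-116,0,85, 501,-380,-116,0,85, 501,-380,-116,0,85, 501,-380,-116,0,85, 501,-380,-116,0,85, 501,-380,-116,0,85, 505,-747,-106,17,85, 505,-747,-106,17,85, 505,-747,-106,17,85, 505,-747,-106,17,85, 505,-747,-106,17,85, 505,-747,-106,17,85]'; python3 g.py 450 250 510 1
```

```text
clock: 1.82
eef_pos: [474.6, 72.1, 512.0]
tool_rot: [3.141, 0.0, 0.02]
force: [0.8, 0.6, -0.7]
width: 84.8
now [474.6  72.1 512. ] yaw 1.14 rp [3.1415 0.    ] w 84.8 F [ 0.8  0.6 -0.7] t 1.8167
  row [-2.110e+01 -1.783e+02  2.000e+00  1.000e-01] dist 180.0
```

```bash
python3 -m jog '[-25,-230,2,0,85, -25,-230,2,0,85, -25,-230,2,0,85, -25,-230,2,0,85, -25,-230,2,0,85, -25,-230,2,0,85, -25,-230,2,0,85, -25,-230,2,0,85]'
python3 - <<'E'
from h import *
im,d=shot('wrist','w1'); P=camera_params('wrist'); print(np.round(P['T'],2)); shot('top','t1')
E
python3 g.py 446 344.5 500 1
```

```text
clock: 2.48
eef_pos: [445.2, 301.0, 509.5]
tool_rot: [3.141, 0.001, 0.023]
force: [0.4, -1.3, 0.0]
width: 85.5
[[ 2.0000e-02  9.6000e-01  2.7000e-01  5.1297e+02]
 [-1.0000e+00  2.0000e-02  1.0000e-02  3.0067e+02]
 [ 0.0000e+00 -2.7000e-01  9.6000e-01  4.7802e+02]
 [ 0.0000e+00  0.0000e+00  0.0000e+00  1.0000e+00]]
now [446.2 298.5 509.7] yaw 1.06 rp [3.14e+00 3.00e-04] w 84.8 F [-1.  -0.6 -0. ] t 2.5833
  row [  0.6 -46.    9.7   0.1] dist 47.0
```

View pics/w1.png

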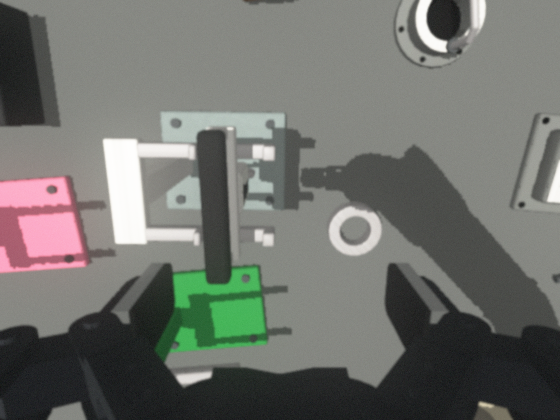

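The wrist view shows the black bar from (211,133) to (217,282), the prong lips at (266,152) and (266,238), and the column at (125,190).

Run:
```python
from h import *
z=load('w1');C=cloud(z)
p=C[110:300,185:250].reshape(-1,3); q=p[(p[:,2]>236)&(p[:,2]<262)]
r=cv2.minAreaRect(q[:,:2].astype(np.float32)); print(r,np.median(q[:,2]))
for u,v in [(211,133),(217,282),(214,206)]: print(ptz(z,u,v,247), pt(z,u,v))
for nm,u,v in [('lip1',270,152),('lip2',270,238),('col',108,140),('col',118,242),('colr',146,241)]: print(nm,ptz(z,u,v,195))
p=C[120:260,95:290].reshape(-1,3); q=p[(p[:,2]>180)&(p[:,2]<206)]; print(cv2.minAreaRect(q[:,:2].astype(np.float32)))
```

```text
((442.92755126953125, 346.0648498535156), (109.45729064941406, 18.48072624206543), 1.6670656204223633) 246.01702557564317
[495.52247515 345.80443331 247.        ] [495.43016048 346.04248314 245.72931302]
[391.09093132 344.32694389 247.        ] [390.63354857 344.48460789 246.12864388]
[447.40658788 345.11019229 247.        ] [447.23156125 345.22499806 246.37718254]
lip1 [478.20267718 309.37796558 195.        ]
lip2 [405.90247603 308.10109933 195.        ]
col [484.23116455 435.95530495 195.        ]
col [399.16024041 436.47343428 195.        ]
colr [400.62786118 412.8405333  195.        ]
((442.9767150878906, 374.3192443847656), (108.67285919189453, 138.5124053955078), 0.6413945555686951)
```

```bash
python3 -m jog '[-1,-20,20,0,85, -1,-46.5,40,0,85, -1,-46.5,55,0,85, -1,-46.5,70,0,85, -1,-46.5,70,0,85]'; python3 g.py 444 345.5 394 1.2;  python3 - <<'E'
from h import *
shot('wrist','w2')
E
```

```text
clock: 3.0
eef_pos: [444.0, 343.9, 437.1]
tool_rot: [3.137, 0.004, 0.018]
force: [-0.0, 0.8, -0.0]
width: 85.1
now [444.  343.9 437.1] yaw 1.01 rp [3.1368 0.0043] w 85.1 F [-0.   0.8 -0. ] t 3.0
  row [ 0.  -1.6 43.1 -0.2] dist 43.0
```

View pics/w2.png

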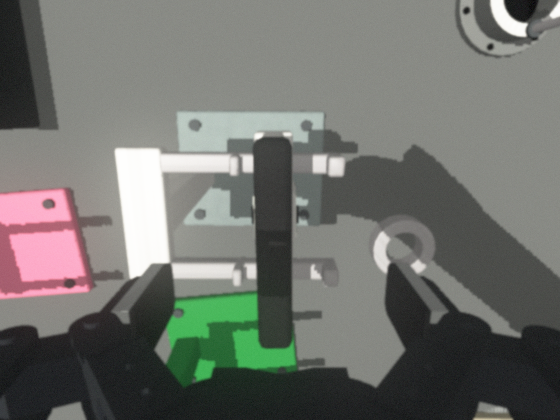

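The bar (px 274, 140–345) is centred between the fingers. Descend and close.

```bash
python3 -m jog '[0,-1,15,0,85, 0,-1.5,30,0,85, 0,-1.5,40,0,85, 0,-1.5,43,0,85, 0,-1.5,43,0,85, 0,-1.5,43,0,60, 0,-1.5,43,0,40, 0,-1.5,43,0,25, 0,-1.5,43,0,15, 0,-1.5,43,0,12, 0,-1.5,43,0,10, 0,-1.5,43,0,10, 0,-1.5,43,0,10]'; python3 g.py 444 345.5 420 1.2;  python3 - <<'E'
from h import *
shot('wrist','w3')
E
```

```text
clock: 4.13
eef_pos: [444.0, 347.5, 397.4]
tool_rot: [3.141, -0.0, 0.02]
force: [-0.3, -1.8, 4.7]
width: 16.8
now [444.  347.5 397.4] yaw 1.14 rp [ 3.1412e+00 -4.0000e-04] w 16.8 F [-0.3 -1.8  4.7] t 4.1333
  row [ -0.    2.  -22.6  -0.1] dist 23.0
```

View pics/w3.png

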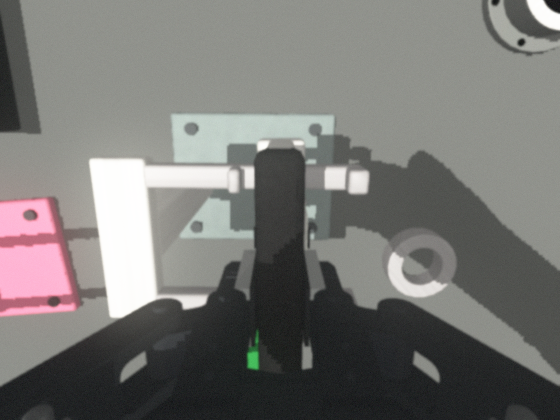

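Gripped at 16.8 mm, centred on the bar. Lift and draw out.

```bash
python3 -m jog '[0,0,-5,0,8, 0,0,-12,0,8, 0,0,-20,0,8, 0,0,-28,0,8, 0,0,-28,0,8, 0,0,-28,0,8]'
python3 - <<'E'
from h import *
shot('wrist','w4'); shot('scene','s4')
z=load('s4'); cv2.imwrite('pics/s4c.png',cv2.resize(z['im'][110:260,280:400],None,fx=4,fy=4))
E
python3 g.py 444 247 425 1.14
```

```text
clock: 4.68
eef_pos: [444.0, 347.9, 425.7]
tool_rot: [-3.141, -0.001, 0.02]
force: [0.5, 0.8, -1.8]
width: 16.9
now [443.8 347.6 424.8] yaw 1.15 rp [3.1413e+00 3.0000e-04] w 17.0 F [-0.5 -0.6 -3.5] t 4.7833
  row [ -1.8 100.6  -0.2   0. ] dist 101.0
```

View pics/s4c.png

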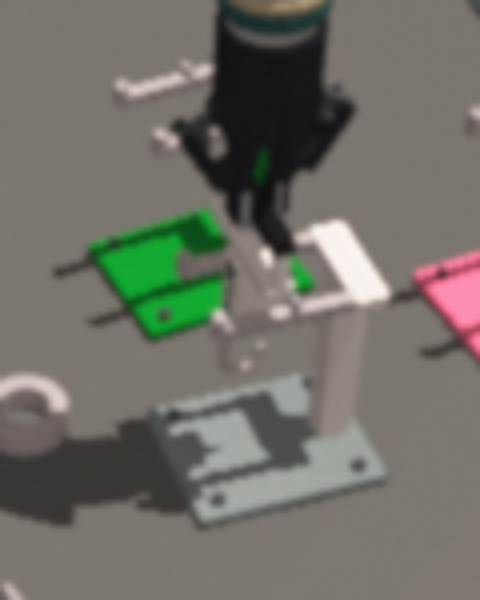

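View pics/w4.png

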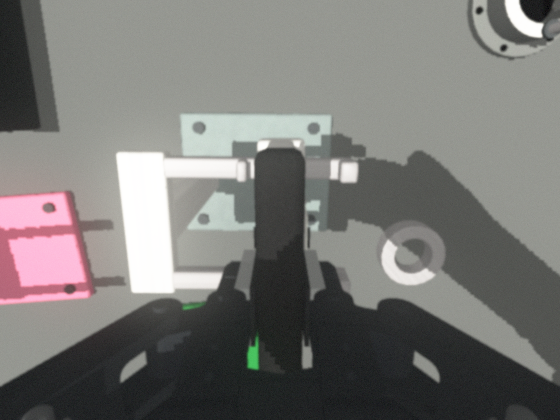

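```bash
python3 -m jog '[0,10,0,0,8, 0,30,0,0,8, 0,55,0,0,8, 0,85,0,0,8, 0,115,-8,0,8, 0,145,-16,0,8, 2,175,-24,0,8, 6,205,-32,0,8, 16,235,-36,0,8, 30,260,-36,0,8,30,260,-36,0,8]'; python3 g.py 634 44 460 12.5 560 60 460 8
```

```text
clock: 5.7
eef_pos: [481.0, 81.4, 461.1]
tool_rot: [3.137, -0.002, 0.01]
force: [0.7, -0.6, -2.2]
width: 16.7
now [481.   81.4 461.1] yaw 0.59 rp [ 3.1372e+00 -2.3000e-03] w 16.7 F [ 0.7 -0.6 -2.2] t 5.7
  row [152.6  39.    1.1 -11.9] dist 158.0
  row [78.8 22.2  1.1 -7.4] dist 82.0
```

```bash
python3 -m jog '[12,4,0,-1,8, 35,12,0,-3,8, 65,18,0,-6,8, 95,26,0,-8,8, 120,32,0,-10,8, 140,37,0,-11,8, 150,39,0,-11.5,8, 153,39,0,-11.5,8, 153,39,0,-11.5,8, 153,39,0,-11.5,8, 153,39,0,-11.5,8, 153,39,0,-11.5,8]'
python3 - <<'E'
from h import *
for n in ['wrist','scene','top']: shot(n,n[0]+'5')
z=load('s5'); a=cv2.resize(z['im'][140:300,230:350],(450,600))
z=load('w5'); cv2.imwrite('pics/s5c.png',a)
E
python3 g.py 634 44 379.5 12.5
```

```text
clock: 6.7
eef_pos: [632.0, 52.8, 461.3]
tool_rot: [-3.142, 0.0, 0.221]
force: [0.3, 0.7, -2.6]
width: 16.9
now [632.4  52.7 461.3] yaw 12.67 rp [ 3.1415e+00 -2.0000e-04] w 17.2 F [ 0.4  0.8 -2. ] t 6.85
  row [-0.4  8.8 81.8  0.2] dist 82.0
```

View pics/s5c.png

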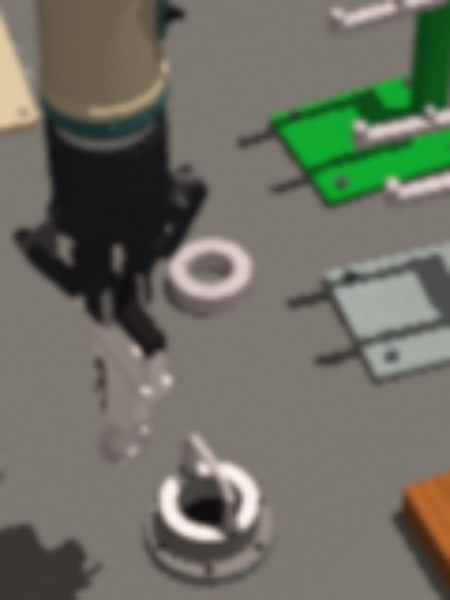

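View pics/w5.png

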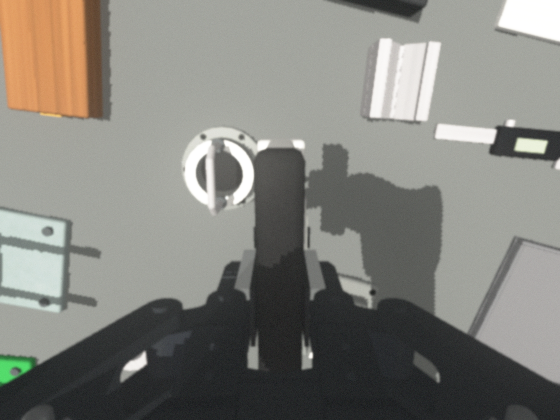

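Wrist view: bail from about (217,145) to (212,212), nearly parallel to the grip bar. The scale hangs upright. Now I refine the bail.

Run:
```python
from h import *
z=load('w5');C=cloud(z)
p=C[120:230,175:252].reshape(-1,3)
q=p[(p[:,2]>86)&(p[:,2]<108)]
print(cv2.minAreaRect(q[:,:2].astype(np.float32)),np.median(q[:,2]),np.percentile(q[:,2],[5,95]))
l=cv2.fitLine(q[:,:2].astype(np.float32),cv2.DIST_HUBER,0,.01,.01).ravel(); print(np.degrees(np.arctan2(l[1],l[0])),l[2:])
q=p[(p[:,2]>36)&(p[:,2]<50)]; print(cv2.minEnclosingCircle(q[:,:2].astype(np.float32)))
# hook / scale in scene
for t,b in [('s5',(230,300,215,270)),('t5',(280,340,170,240))]:
    z=load(t);C=cloud(z); u0,u1,v0,v1=b
    p=C[v0:v1,u0:u1]; m=(p[...,2]>112)&(p[...,2]<200)
    q=p[m]; print(t,len(q))
    for lo in range(110,200,10):
        r=q[(q[:,2]>lo)&(q[:,2]<lo+10)]
        if len(r): print(lo,len(r),np.round(r.min(0)),np.round(r.max(0)))
```

```text
((614.0498046875, 117.49854278564453), (63.18891525268555, 8.10302448272705), 12.107572555541992) 94.48139873941685 [88.03275633 95.94595946]
12.537716 [616.28925  117.350876]
((614.5982055664062, 116.3701171875), 39.01576232910156)
s5 82
130 4 [630.  43. 136.] [639.  53. 139.]
140 26 [629.  33. 140.] [640.  63. 149.]
150 9 [631.  32. 150.] [644.  65. 159.]
160 13 [632.  31. 160.] [644.  66. 169.]
170 9 [633.  34. 173.] [641.  42. 179.]
180 2 [642.  42. 182.] [645.  58. 188.]
190 19 [630.  35. 192.] [656.  63. 200.]
t5 9
140 2 [628.  57. 141.] [629.  60. 144.]
150 3 [628.  60. 151.] [633.  64. 157.]
160 3 [627.  64. 161.] [630.  67. 163.]
190 1 [614.  57. 196.] [614.  57. 196.]
```

Hook geometry agrees with the model: tip on the +y side at z≈161, bottom at z≈135. Bail at (615.5, 117.3), yaw 12.5°. Descend beside the housing first.

```bash
python3 -m jog '[0,0,8,0,8, -1,0,22,0,8, -2,0,40,0,8, -2.5,0,58,0,8, -2.5,0,72,0,8, -2.5,0,80,0,8, -2.5,0,82,0,8, -2.5,0,82,0,8, -2.5,0,82,0,8, -2.5,0,82,0,8]'; python3 g.py 615.5 117.3 379.5 12.5;python3 - <<'E'
from h import *
for n in ['wrist','scene']: shot(n,n[0]+'6')
z=load('s6'); cv2.imwrite('pics/s6c.png',cv2.resize(z['im'][180:300,230:330],(500,600)))
E
```

```text
clock: 7.68
eef_pos: [630.8, 52.0, 380.1]
tool_rot: [3.141, -0.002, 0.221]
force: [-0.7, 0.3, -2.7]
width: 17.0
now [630.8  52.  380.1] yaw 12.65 rp [ 3.1414e+00 -2.1000e-03] w 17.0 F [-0.7  0.3 -2.7] t 7.6833
  row [ -0.7 -67.1   0.6   0.1] dist 67.0
```

View pics/s6c.png

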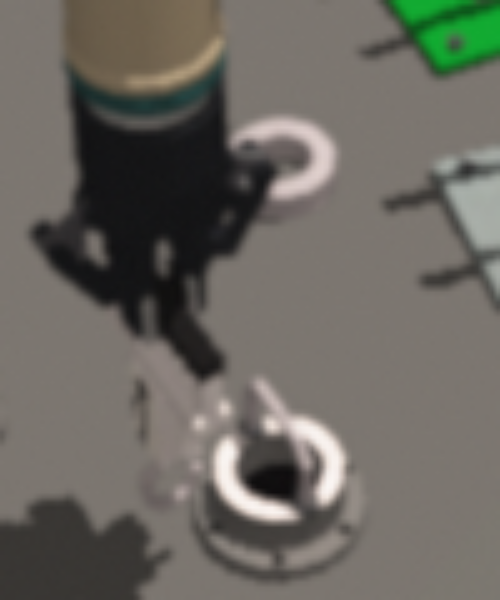

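```bash
python3 -m jog '[0,-5,0,0,8, 0,-15,0,0,8, -0.5,-25,0,0,8, -0.5,-35,0,0,8, -0.5,-45,0,0,8, -0.5,-54,0,0,8, -0.5,-61,0,0,8, -0.5,-65,0,0,8, -0.5,-67,0,0,8, -0.5,-67,0,0,8, -0.5,-67,0,0,8, -0.5,-67,0,0,8]'; python3 g.py 615.5 117.3 379.5 12.5;python3 - <<'E'
from h import *
for n in ['wrist','scene']: shot(n,n[0]+'7')
z=load('s7'); cv2.imwrite('pics/s7c.png',cv2.resize(z['im'][190:300,240:340],(600,600)))
z=load('w7');C=cloud(z); p=C[100:240,175:400].reshape(-1,3)
q=p[(p[:,2]>36)&(p[:,2]<50)]; print(len(q),cv2.minEnclosingCircle(q[:,:2].astype(np.float32)))
E
```

```text
clock: 8.78
eef_pos: [615.4, 116.6, 379.1]
tool_rot: [3.141, -0.0, 0.22]
force: [-0.9, 0.0, -0.8]
width: 16.7
now [615.4 116.6 379.1] yaw 12.59 rp [ 3.1415e+00 -2.0000e-04] w 16.7 F [-0.9  0.  -0.8] t 8.7833
  row [ 0.2 -0.6 -0.4  0.1] dist 1.0
1487 ((613.9076538085938, 117.60924530029297), 37.942169189453125)
```

View pics/s7c.png

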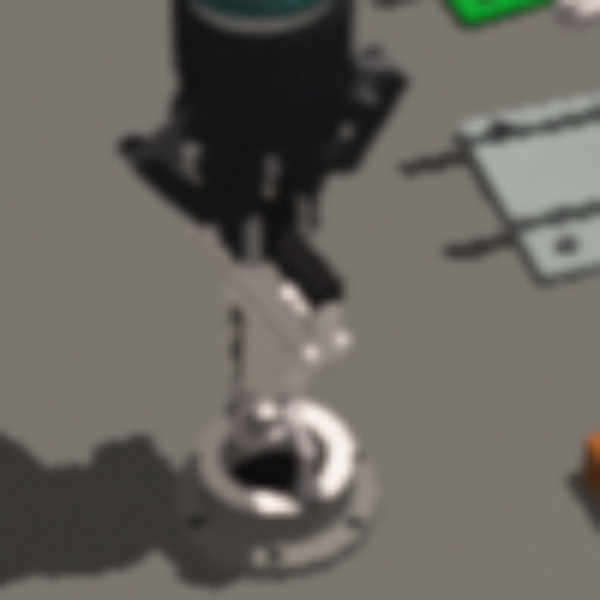

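View pics/w7.png

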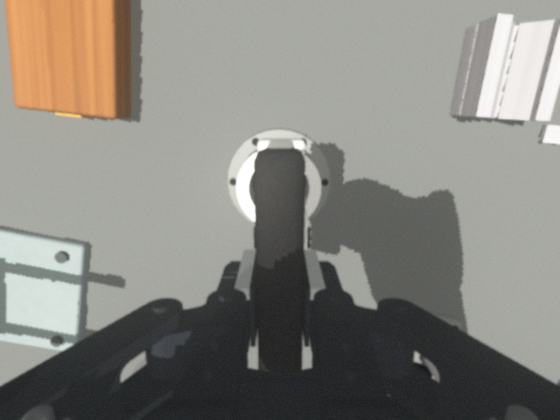

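The housing hasn't moved (still centred at about 614,117.6) and the hook is under the bail. Lift slowly.

```bash
python3 -m jog '[0,0,-5,0,5, 0,0,-13,0,5, 0,0,-20,0,5, 0,0,-25,0,5, 0,0,-29,0,5, 0,0,-32,0,5, 0,0,-35,0,5, 0,0,-38,0,5, 0,0,-41,0,5, 0,0,-44,0,5, 0,0,-47,0,5, 0,0,-50,0,5, 0,0,-53,0,5, 0,0,-56,0,5, 0,0,-59,0,5, 0,0,-62,0,5, 0,0,-65,0,5,0,0,-68,0,5,0,0,-70,0,5,0,0,-70,0,5]'; python3 g.py 615.5 117.3 460 12.5;python3 - <<'E'
from h import *
for n in ['scene']: shot(n,n[0]+'8')
z=load('s8'); cv2.imwrite('pics/s8c.png',cv2.resize(z['im'][170:300,230:350],(600,600)))
E
```

```text
clock: 10.55
eef_pos: [615.4, 117.2, 449.6]
tool_rot: [3.142, -0.001, 0.221]
force: [-0.1, 0.7, -6.4]
width: 17.1
now [615.4 117.2 449.6] yaw 12.65 rp [ 3.1416e+00 -1.0000e-03] w 17.1 F [-0.1  0.7 -6.4] t 10.55
  row [  0.1  -0.1 -10.4   0.2] dist 10.0
```

View pics/s8c.png

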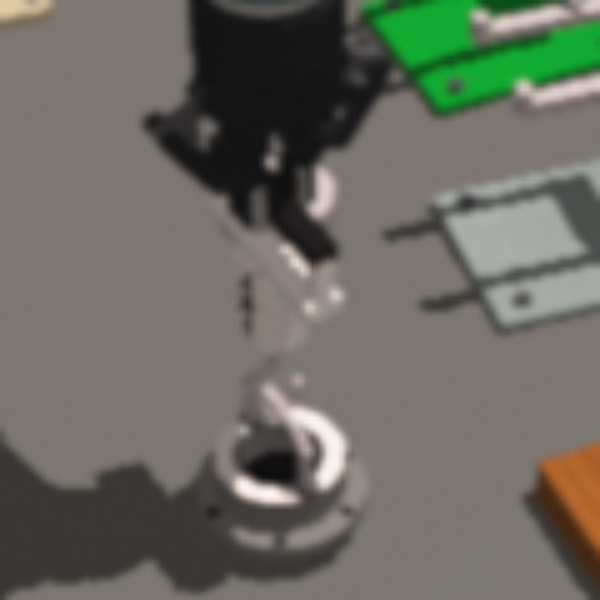

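```bash
python3 -m jog '[0,0,-2,0,5, 0,0,-5,0,5, 0,0,-8,0,5, 0,0,-12,0,5, 0,0,-16,0,5, 0,0,-20,0,5, 0,0,-24,0,5, 0,0,-28,0,5, 0,0,-32,0,5, 0,0,-36,0,5, 0,0,-40,0,5, 0,0,-43,0,5, 0,0,-45,0,5, 0,0,-46,0,5, 0,0,-46,0,5, 0,0,-46,0,5, 0,0,-46,0,5, 0,0,-46,0,5, 0,0,-46,0,5, 0,0,-46,0,5]'
python3 - <<'E'
from h import *
for n in ['scene','top','wrist']: shot(n,n[0]+'9')
z=load('s9'); cv2.imwrite('pics/s9c.png',cv2.resize(z['im'][150:290,230:350],(515,600)))
C=cloud(z); p=C[230:300,250:320].reshape(-1,3); print(np.histogram(p[:,2],bins=np.arange(-10,250,10))[0])
C=cloud(load('w9'));p=C[80:240,200:360].reshape(-1,3); print(np.histogram(p[:,2],bins=np.arange(-10,250,5))[0])
E
python3 g.py 615.5 117.3 460 12.5
```

```text
clock: 12.27
eef_pos: [615.2, 117.2, 494.9]
tool_rot: [-3.142, 0.0, 0.221]
force: [-0.6, 0.2, -8.6]
width: 16.6
[2345 1486    1    0    0    0    0   24  291  163   82  205   79    8
    6   15   39   38   11   12   11    5    0   13   29]
[    0 13668  4091     0     0     0     0     0     0     0     0     0
     0     0     0     5    16  1594   124     2     5     2     3   788
   102     0     0     0     0     0     0     0     0     0     0     0
     0     0     0     0     0     0     0     0     0     0     0     0
     0     0     0]
now [615.2 117.2 494.9] yaw 12.65 rp [-3.1416e+00  1.0000e-04] w 16.7 F [-0.2 -0.  -6.1] t 12.4167
  row [ 0.3 -0.1 34.9  0.2] dist 35.0
```

View pics/s9c.png

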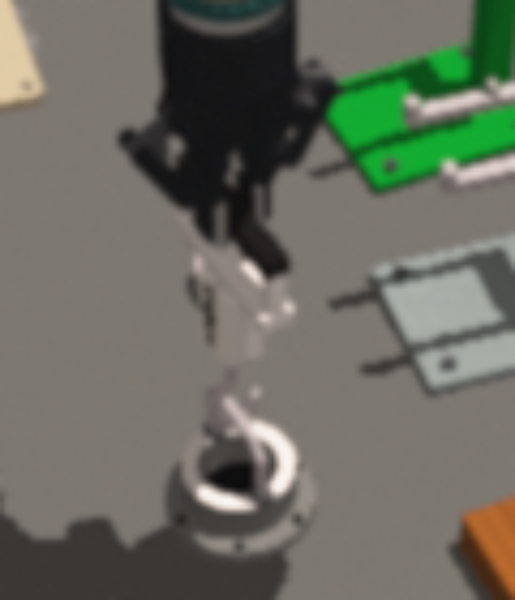

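View pics/w9.png

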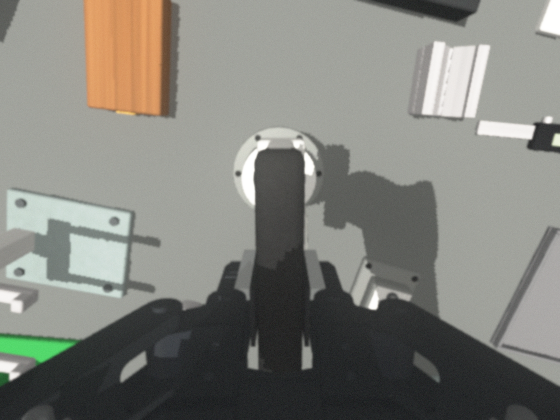

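The housing hangs level from the hook with its foot at about z=66. Hold still.

```bash
python3 -m jog '[0,0,0,0,5,0,0,0,0,5,0,0,0,0,5,0,0,0,0,5,0,0,0,0,5,0,0,0,0,5,0,0,0,0,5,0,0,0,0,5,0,0,0,0,5,0,0,0,0,5,0,0,0,0,5,0,0,0,0,5,0,0,0,0,5,0,0,0,0,5,0,0,0,0,5,0,0,0,0,5,0,0,0,0,5,0,0,0,0,5,0,0,0,0,5,0,0,0,0,5]' ;  python3 -m jog '[0,0,0,0,5,0,0,0,0,5,0,0,0,0,5,0,0,0,0,5,0,0,0,0,5,0,0,0,0,5,0,0,0,0,5,0,0,0,0,5,0,0,0,0,5,0,0,0,0,5,0,0,0,0,5,0,0,0,0,5,0,0,0,0,5,0,0,0,0,5,0,0,0,0,5,0,0,0,0,5,0,0,0,0,5,0,0,0,0,5,0,0,0,0,5,0,0,0,0,5]'
python3 - <<'E'
from h import *
def st(t):
    shot('wrist',t); C=cloud(load(t)); p=C[80:240,200:360].reshape(-1,3)
    q=p[(p[:,2]>95)&(p[:,2]<118)]; r=p[(p[:,2]>65)&(p[:,2]<92)]
    return np.median(q[:,2]),np.median(r[:,2]),np.round(cv2.minEnclosingCircle(r[:,:2].astype(np.float32))[0],1)
for i in range(6): print(st(f'h{i}'))
E
python3 g.py 620 -150 495 -3 513.5 -348.6 495 -3
```

```text
clock: 14.08
eef_pos: [615.3, 117.2, 495.0]
tool_rot: [3.142, -0.0, 0.221]
force: [0.1, 1.1, -7.1]
width: 16.8
clock: 15.75
eef_pos: [615.2, 117.2, 495.0]
tool_rot: [3.142, -0.0, 0.221]
force: [-0.6, 0.3, -7.3]
width: 16.9
(np.float64(108.81570246268484), np.float64(78.49940158317821), array([612.9, 118.8]))
(np.float64(108.86511539661299), np.float64(78.49523085632325), array([612.9, 118.7]))
(np.float64(108.91120537830727), np.float64(78.44400891491168), array([612.9, 118.7]))
(np.float64(108.86797449349902), np.float64(78.47981622284613), array([612.8, 118.7]))
(np.float64(108.83140818306606), np.float64(78.43714001521087), array([613.1, 118.7]))
(np.float64(108.84372758865774), np.float64(78.43048729156021), array([612.9, 118.7]))
now [615.2 117.2 495. ] yaw 12.65 rp [ 3.1415 -0.    ] w 17.0 F [-0.2 -0.3 -6.4] t 16.05
  row [-53.9 261.7  -0.   15.7] dist 267.0
  row [-201.3  432.2   -0.    15.7] dist 477.0
```

Still to within 0.1 mm for over 3 s. Carry smoothly to the tray.

```bash
python3 -m jog '[-0.2,1,0,0,5, -0.6,2.9,0,0,5, -1.4,6.9,0,0,5, -2.6,12.7,0,0,5, -4.2,20.6,0,0,5, -6.3,30.4,0,0,5, -8.7,42.1,0,0,5, -11.1,53.9,0,0,5, -13.5,65.6,0,0,5, -16,77.4,0,0,5, -18.4,89.1,0,0,5, -20.8,100.9,0,0,5, -23.2,112.6,0,0,5, -25.7,124.4,0,0,5, -28.1,136.1,0,0,5, -30.5,147.8,0,0,5, -32.9,159.6,0,0,5, -35.4,171.3,0,0,5, -37.8,183.1,0,0,5, -40.2,194.9,0,0,5]'; python3 -m jog '[-3,11.5,0,0,5, -6.8,22.8,0,0,5, -11.4,33.8,0,0,5, -16.8,44.4,0,0,5, -23,54.6,0,0,5, -29.8,64.4,0,0,5, -37.1,73.9,0,0,5, -44.4,83.4,0,0,5, -51.7,92.9,0,0,5, -59,102.4,0,0,5, -66.3,111.9,0,0,5, -73.6,121.4,0,0,5, -80.9,130.9,0,0,5, -88.2,140.4,0,0,5, -95.5,149.9,0,0,5, -102.8,159.4,0,0,5, -110.1,168.9,0,0,5, -117.4,178.4,0,0,5, -124.7,187.9,0,0,5, -132,197.4,0,0,5]'; python3 g.py 513.5 -348.6 495 12.65
```

```text
clock: 17.72
eef_pos: [618.7, -83.0, 495.0]
tool_rot: [-3.142, -0.0, 0.221]
force: [-0.4, -0.4, -6.7]
width: 16.8
clock: 19.38
eef_pos: [532.6, -304.4, 495.0]
tool_rot: [3.142, -0.0, 0.221]
force: [-0.4, -0.8, -7.2]
width: 17.0
now [ 532.6 -304.4  495. ] yaw 12.65 rp [ 3.1416e+00 -1.0000e-04] w 17.0 F [-0.4 -0.8 -7.2] t 19.3833
  row [-28.3  38.9  -0.   -0. ] dist 48.0
```

```bash
python3 -m jog '[-6,8,0,0,5, -11.4,15.4,0,0,5, -16,22,0,0,5, -20,27.5,0,0,5, -23.3,32,0,0,5, -25.7,35,0,0,5, -27.4,37.3,0,0,5, -28.5,38.7,0,0,5, -28.9,39.3,0,0,5, -29,39.5,0,0,5, -29,39.5,0,0,5, -29,39.5,0,0,5, -29,39.5,0,0,5, -29,39.5,0,0,5]';python3 - <<'E'
from h import *
for n in ['scene','top','wrist']: shot(n,n[0]+'10')
z=load('s10'); cv2.imwrite('pics/s10c.png',cv2.resize(z['im'][180:340,60:200],(525,600)))
C=cloud(load('w10'));p=C[80:240,200:360].reshape(-1,3)
for lo,hi in [(95,118),(65,92)]:
    q=p[(p[:,2]>lo)&(p[:,2]<hi)]; print(np.median(q[:,2]),cv2.minEnclosingCircle(q[:,:2].astype(np.float32)))
E
python3 g.py 513.5 -348.6 495 12.65
```

```text
clock: 20.55
eef_pos: [513.6, -348.0, 495.0]
tool_rot: [-3.142, -0.0, 0.221]
force: [0.7, -0.2, -6.5]
width: 16.5
108.88787961753633 ((511.4542541503906, -347.03662109375), 37.74037170410156)
78.41433666397859 ((511.1141357421875, -346.45361328125), 49.92900466918945)
now [ 513.5 -348.1  495. ] yaw 12.66 rp [ 3.1416e+00 -1.0000e-04] w 17.0 F [-0.7  0.3 -7. ] t 20.7
  row [-0.1  0.5  0.   0. ] dist 0.0
```

View pics/s10c.png

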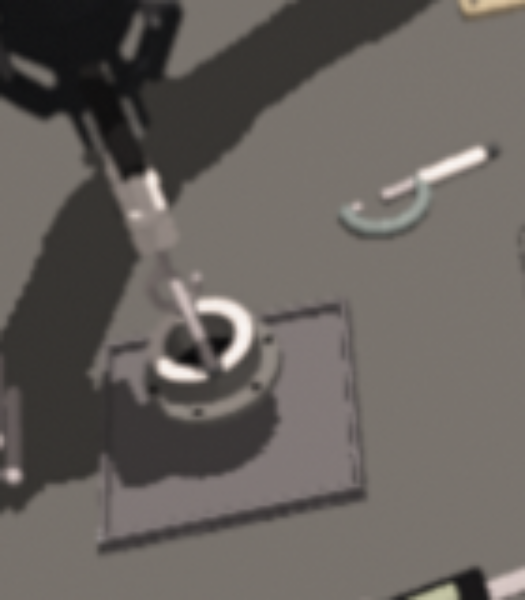

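View pics/w10.png

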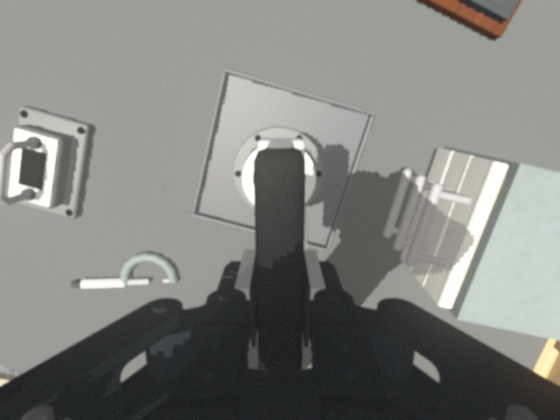

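Run:
```python
from h import *
z=load('w10')
c=np.array([ptz(z,u,v,18) for u,v in [(227,72),(374,115),(327,247),(194,213)]]); print(c.round(0),c.mean(0))
for u,v in [(400,205),(412,230),(420,180),(430,210),(470,230),(385,235)]: print(u,v,pt(z,u,v).round(0))
```

```text
[[ 605. -264.   18.]
 [ 596. -446.   18.]
 [ 418. -434.   18.]
 [ 426. -253.   18.]] [ 511.04165892 -349.34494768   18.        ]
400 205 [ 499. -502.   41.]
412 230 [ 468. -534.   25.]
420 180 [ 539. -497.   84.]
430 210 [ 517. -499.  126.]
470 230 [ 508. -537.  137.]
385 235 [ 458. -496.   40.]
```

```bash
python3 -m jog '[0,0,2,0,5, 0,0,6,0,5, 0,0,11,0,5, 0,0,17,0,5, 0,0,23,0,5, 0,0,29,0,5, 0,0,35,0,5, 0,0,40,0,5, 0,0,45,0,5, 0,0,49,0,5, 0,0,52,0,5, 0,0,54.5,0,5, 0,0,56.5,0,5, 0,0,58,0,5, 0,0,59.5,0,5, 0,0,61,0,5, 0,0,62.5,0,5, 0,0,64,0,5, 0,0,66,0,5, 0,0,68,0,5]'; python3 -m jog '[0,0,2,0,5, 0,0,4,0,5, 0,0,6,0,5, 0,0,8,0,5, 0,0,11,0,5, 0,0,14,0,5, 0,0,18,0,5, 0,0,22,0,5, 0,0,26,0,5, 0,0,30,0,5, 0,0,34,0,5, 0,0,37,0,5, 0,0,40,0,5, 0,0,42,0,5,0,0,42.5,0,5,0,0,42.5,0,5,0,0,42.5,0,5]'
python3 - <<'E'
from h import *
for n in ['scene','top','wrist']: shot(n,n[0]+'11')
z=load('s11'); cv2.imwrite('pics/s11c.png',cv2.resize(z['im'][180:340,60:200],(525,600)))
C=cloud(load('w11'));p=C[80:240,180:400].reshape(-1,3)
for lo,hi in [(36,58),(12,28)]:
    q=p[(p[:,2]>lo)&(p[:,2]<hi)]; print(np.median(q[:,2]),cv2.minEnclosingCircle(q[:,:2].astype(np.float32)))
E
python3 g.py 513.5 -348.6 495 12.65
```

```text
clock: 22.37
eef_pos: [513.5, -348.1, 427.0]
tool_rot: [-3.141, -0.0, 0.221]
force: [-0.6, 0.7, -5.0]
width: 17.4
clock: 23.78
eef_pos: [513.5, -348.2, 384.6]
tool_rot: [3.141, -0.0, 0.221]
force: [1.2, -0.2, -2.6]
width: 16.5
46.81349131059579 ((511.8901672363281, -346.9044494628906), 37.670223236083984)
16.59636447905487 ((536.1270141601562, -349.3400573730469), 111.1220474243164)
now [ 513.6 -348.2  384.7] yaw 12.65 rp [ 3.1413e+00 -3.0000e-04] w 16.6 F [ 0.  -0.4 -2.6] t 23.9333
  row [-1.000e-01  3.000e-01 -1.103e+02 -0.000e+00] dist 110.0
```

View pics/s11c.png

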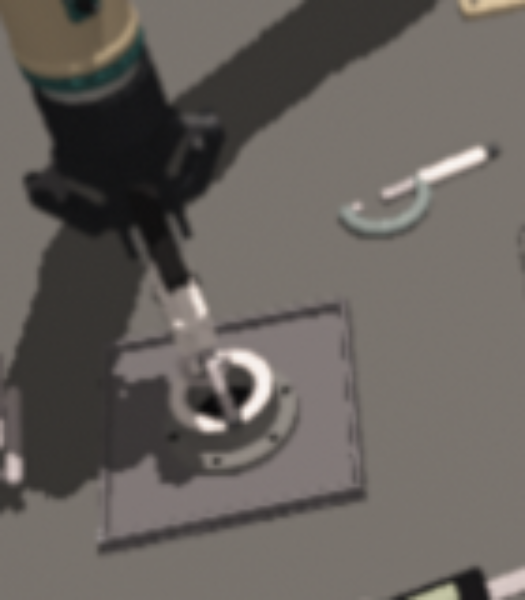

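View pics/w11.png

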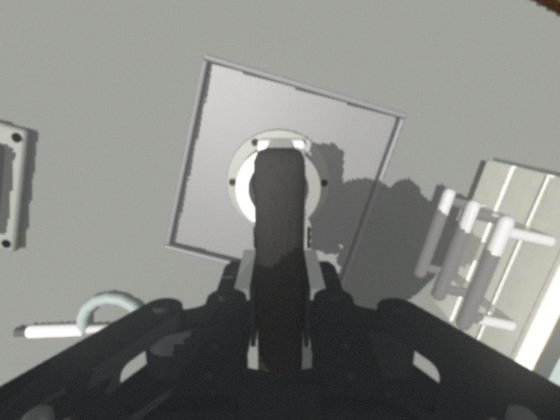

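The housing stands flat in the tray (ring top 46.8 mm, within 3 mm of centre) and the hook is unloaded. Withdraw the hook sideways, then rise.

```bash
python3 -m jog '[0,3,0,0,5, 0,8,0,0,5, 0,15,0,0,5, 0,23,0,0,5, 0,31,0,0,5, 0,39,0,0,5, 0,47,0,0,5, 0,54,0,0,5, 0,58,0,0,5, 0,60,0,0,5, 0,60,0,0,5, 0,60,0,0,5]'
python3 - <<'E'
from h import *
for n in ['scene','top','wrist']: shot(n,n[0]+'12')
z=load('s12'); cv2.imwrite('pics/s12c.png',cv2.resize(z['im'][180:340,60:200],(525,600)))
C=cloud(load('w12'));p=C[80:280,120:300].reshape(-1,3)
for lo,hi in [(36,58)]:
    q=p[(p[:,2]>lo)&(p[:,2]<hi)]; print(np.median(q[:,2]),cv2.minEnclosingCircle(q[:,:2].astype(np.float32)))
E
python3 g.py 513.5 -348.6 495 12.65
```

```text
clock: 24.93
eef_pos: [526.7, -406.4, 384.4]
tool_rot: [-3.141, 0.0, 0.221]
force: [1.0, -0.8, -2.7]
width: 16.7
46.89138717283214 ((511.27532958984375, -347.3695068359375), 39.35612106323242)
now [ 526.7 -406.3  384.6] yaw 12.69 rp [-3.1413e+00 -1.0000e-04] w 16.8 F [ 0.2  0.3 -2.1] t 25.0833
  row [  -0.3  -59.2 -110.4    0. ] dist 125.0
```

View pics/s12c.png

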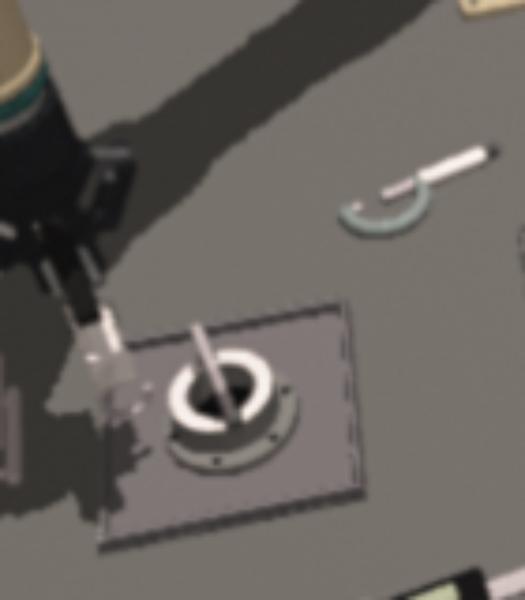

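View pics/w12.png

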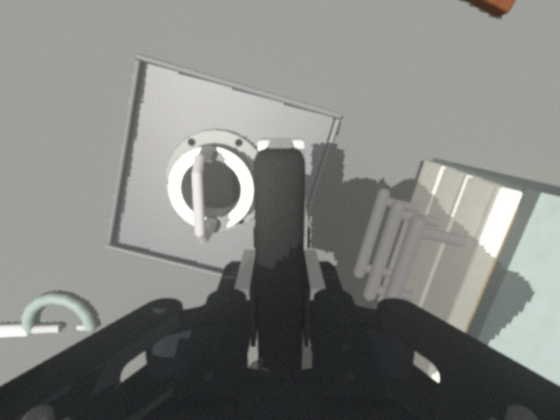

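```bash
python3 -m jog '[0,0,-10,0,5, 0,0,-30,0,5, 0,0,-55,0,5, 0,0,-80,0,5, 0,0,-95,0,5, 0,0,-100,0,5, 0,0,-100,0,5]'; python3 g.py 490 -100 485 6 445 200 475 1.14
```

```text
clock: 25.67
eef_pos: [526.8, -406.7, 486.7]
tool_rot: [3.139, -0.003, 0.221]
force: [0.2, -0.1, -3.4]
width: 16.9
now [ 526.8 -406.7  486.7] yaw 12.66 rp [ 3.1388e+00 -2.6000e-03] w 16.9 F [ 0.2 -0.1 -3.4] t 25.6667
  row [  31.3 -307.3    1.7    6.7] dist 309.0
  row [  53.1 -609.8   11.7   11.5] dist 612.0
```

```bash
python3 -m jog '[1,-10,0,0,5, 4,-35,0,1,5, 7,-65,0,2,5, 10,-100,0,2.5,5, 14,-135,0,3,5, 18,-170,0,4,5, 21,-205,0,4.5,5, 25,-240,0,5,5, 28,-275,0,6,5, 31,-310,0,6.5,5, 34,-345,2,7,5, 37,-380,4,8,5, 40,-415,6,8.5,5, 43,-450,8,9,5, 46,-485,10,10,5, 48,-520,11,10.5,5, 50,-553,11,11,5, 52,-580,11,11.5,5, 53,-598,11,11.5,5, 53,-610,11,11.5,5]'; python3 -m jog '[0,0,0,0,5,0,0,0,0,5,0,0,0,0,5]'
python3 - <<'E'
from h import *
for n in ['wrist','scene']: shot(n,n[0]+'13')
z=load('s13'); cv2.imwrite('pics/s13c.png',cv2.resize(z['im'][90:260,270:400],(460,600)))
z=load('w13')
E
python3 g.py 444 230 426 1.14
```

```text
clock: 27.33
eef_pos: [442.7, 202.8, 472.2]
tool_rot: [-3.141, 0.003, 0.024]
force: [0.2, 0.1, -1.7]
width: 16.7
clock: 27.58
eef_pos: [444.5, 198.9, 472.8]
tool_rot: [3.14, 0.002, 0.019]
force: [1.0, -0.1, -3.3]
width: 16.9
now [444.9 198.7 473.1] yaw 1.03 rp [3.1405e+00 6.0000e-04] w 16.9 F [-0.3  0.5 -2.3] t 27.6833
  row [ -0.3 -31.4  47.1  -0.1] dist 57.0
```

View pics/w13.png

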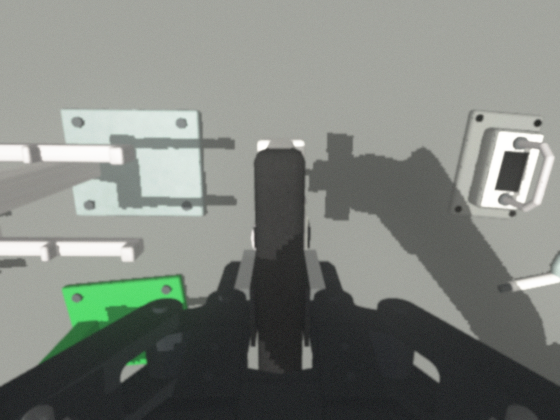

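View pics/s13c.png

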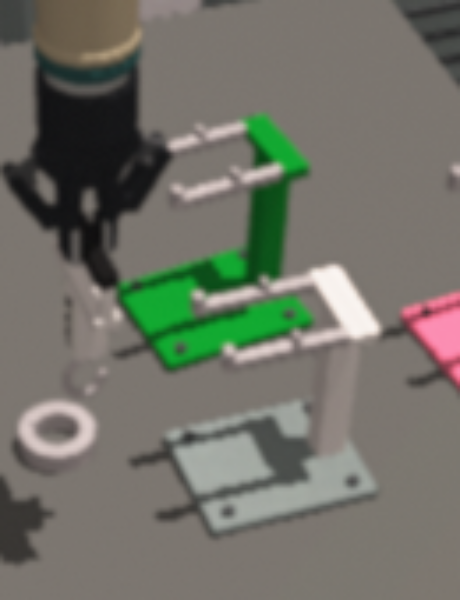

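```bash
python3 g.py 443.9 230 425.5 1.14 443.9 347.5 425.5 1.14;  python3 -m jog '[0,-5,8,0,5, -0.3,-12,20,0,5, -0.3,-20,33,0,5, -0.3,-27,42,0,5, -0.3,-31,47,0,5, -0.5,-38,47.5,0,5, -0.7,-50,47.5,0,5, -1,-65,47.5,0,5, -1.5,-80,47.5,0,5, -2,-95,47.5,0,5, -2.5,-110,47.5,0,5, -3,-125,47.5,0,5, -3,-137,47.5,0,5, -3.5,-145,47.5,0,5, -3.7,-148.5,47.5,0,5, -3.7,-148.5,47.5,0,5, -3.7,-148.5,47.5,0,5]'; python3 g.py 444 347.5 397.4 1.14;  python3 - <<'E'
from h import *
for n in ['wrist','scene']: shot(n,n[0]+'14')
z=load('s14'); cv2.imwrite('pics/s14c.png',cv2.resize(z['im'][110:260,280:400],(480,600)))
E
```

```text
now [444.9 198.7 473.1] yaw 1.03 rp [3.1405e+00 6.0000e-04] w 16.9 F [-0.3  0.5 -2.3] t 27.6833
  row [ -0.4 -31.4  47.6  -0.1] dist 57.0
  row [ 1.700e+00 -1.488e+02  4.760e+01 -1.000e-01] dist 156.0
clock: 29.1
eef_pos: [438.2, 347.9, 425.8]
tool_rot: [3.141, 0.0, 0.02]
force: [0.7, -1.6, -3.0]
width: 16.8
now [438.2 347.9 425.8] yaw 1.12 rp [3.1405e+00 1.0000e-04] w 16.8 F [ 0.7 -1.6 -3. ] t 29.1
  row [ 5.8  0.5 28.4 -0. ] dist 29.0
```

View pics/w14.png

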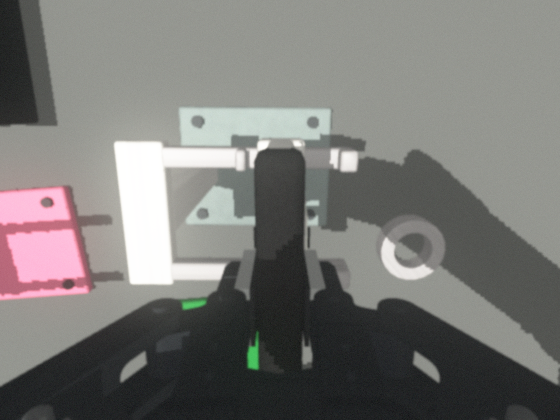

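View pics/s14c.png

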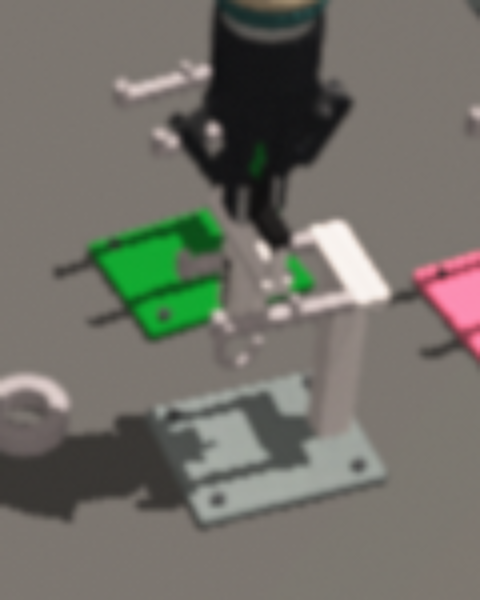

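I typed the x shift with the wrong sign, so the scale sits 6 mm off in x, still clear between the prongs (margin 12 mm). Correct that, then lower onto the seat.

```bash
python3 -m jog '[2,0,0,0,5, 4.5,0.3,0,0,5, 5.8,0.3,4,0,5, 5.8,0.3,9,0,5, 5.8,0.3,14,0,5, 5.8,0.3,18,0,5, 5.8,0.3,21,0,5, 5.8,0.3,23,0,5, 5.8,0.3,25,0,5, 5.8,0.3,26.5,0,5, 5.8,0.3,28,0,5, 5.8,0.3,28.5,0,5, 5.8,0.3,28.5,0,5, 5.8,0.3,28.5,0,5]'; python3 g.py 444 347.5 397.4 1.14;  python3 - <<'E'
from h import *
for n in ['wrist','scene']: shot(n,n[0]+'15')
z=load('s15'); cv2.imwrite('pics/s15c.png',cv2.resize(z['im'][110:260,280:400],(480,600)))
E
```

```text
clock: 30.37
eef_pos: [443.9, 348.3, 397.6]
tool_rot: [-3.141, -0.0, 0.02]
force: [-0.5, 0.0, -1.9]
width: 16.8
now [443.9 348.3 397.6] yaw 1.15 rp [-3.1415e+00 -3.0000e-04] w 16.8 F [-0.5  0.  -1.9] t 30.3667
  row [0.1 0.8 0.2 0. ] dist 1.0
```

View pics/w15.png

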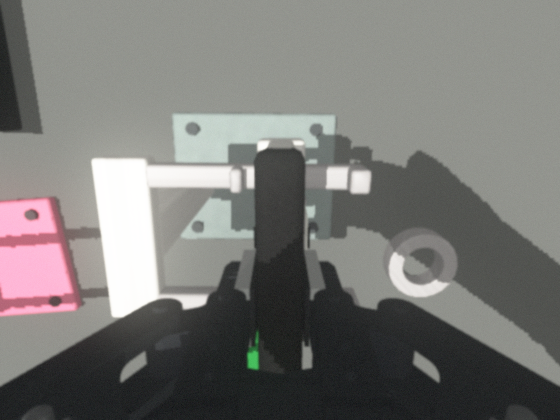

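View pics/s15c.png

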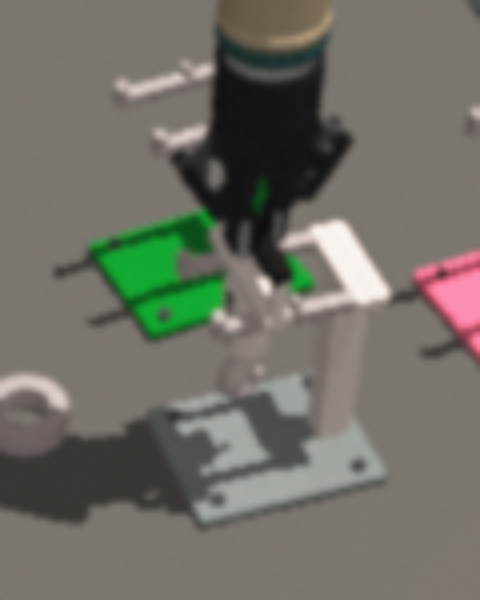

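```bash
python3 -m jog '[0,0.5,0.5,0,5, 0,0.5,1,0,5, 0,0.5,1,0,5, 0,0.5,1,0,5]'; python3 g.py 444 347.5 397.4 1.14
```

```text
clock: 30.8
eef_pos: [443.9, 348.0, 397.4]
tool_rot: [-3.141, -0.001, 0.02]
force: [-2.3, -0.1, 6.0]
width: 16.9
now [443.9 348.  397.4] yaw 1.16 rp [-3.1407e+00 -9.0000e-04] w 16.9 F [-2.3 -0.1  6. ] t 30.8
  row [ 0.1  0.5 -0.   0. ] dist 1.0
```

Seated: 6 N upward at the same height as the original grasp. Release.

```bash
python3 -m jog '[0,0,-0.5,0,18, 0,0,-0.5,0,22, 0,0,-0.5,0,28, 0,0,-0.5,0,40, 0,0,-0.5,0,55, 0,0,-0.5,0,70, 0,0,-0.5,0,85, 0,0,-0.5,0,85,0,0,-0.5,0,85,0,0,-0.5,0,85]'
python3 - <<'E'
from h import *
shot('wrist','w16')
E
```

```text
clock: 31.63
eef_pos: [443.9, 347.7, 397.0]
tool_rot: [3.142, -0.0, 0.02]
force: [0.8, -0.1, 0.4]
width: 84.7
```

View pics/w16.png

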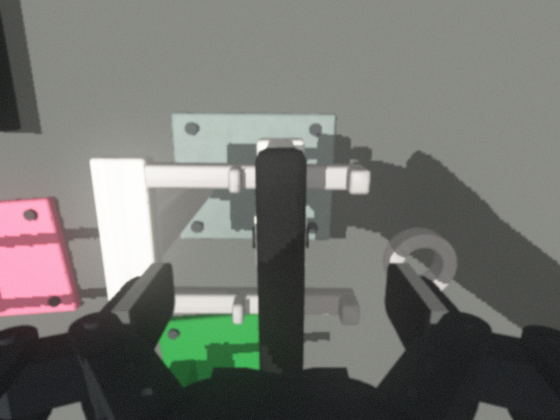

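The fingers are open and clear, with the bar hanging between lips and stops. Rise straight up and check.

```bash
python3 -m jog '[0,0,-8,0,85, 0,0,-20,0,85, 0,0,-40,0,85, 0,0,-60,0,85, 0,0,-85,0,85, 0,0,-110,0,85, 0,10,-120,0,85, 0,25,-120,0,85, 0,45,-120,0,85, 0,47,-120,0,85,0,47,-120,0,85,0,47,-120,0,85]'
python3 - <<'E'
from h import *
for n in ['wrist','scene','top']: shot(n,n[0]+'17')
z=load('s17'); cv2.imwrite('pics/s17c.png',np.hstack([cv2.resize(z['im'][130:250,300:400],(400,480)),cv2.resize(z['im'][240:340,70:180],(400,480))]))
z=load('w17');C=cloud(z)
p=C[110:300,185:260].reshape(-1,3); q=p[(p[:,2]>236)&(p[:,2]<262)]
print(cv2.minAreaRect(q[:,:2].astype(np.float32)),np.percentile(q[:,2],[2,50,98]), 'start 442.9 346.1 1.67 246.0')
z=load('s17');C=cloud(z);p=C[250:335,75:170].reshape(-1,3)
for lo,hi in [(38,56),(88,110)]:
    q=p[(p[:,2]>lo)&(p[:,2]<hi)]; print(np.median(q[:,2]),cv2.minEnclosingCircle(q[:,:2].astype(np.float32)))
a=load('s0' if 0 else 'scene0')['im'].astype(int); d=np.abs(a-z['im']).max(2)>40; cv2.imwrite('pics/diff.png',(d*255).astype(np.uint8))
E
python3 g.py 444 347.5 397.4 1.14
```

```text
clock: 32.68
eef_pos: [444.8, 300.1, 516.2]
tool_rot: [3.141, 0.001, 0.019]
force: [0.3, 0.1, -0.9]
width: 85.0
((442.95660400390625, 347.3367004394531), (109.38613891601562, 18.322086334228516), 1.314948320388794) [238.77894651 246.02608768 247.60738347] start 442.9 346.1 1.67 246.0
46.21900556488504 ((515.4249267578125, -347.5186767578125), 43.48530578613281)
98.02442432306759 ((520.0626220703125, -343.84844970703125), 27.289731979370117)
now [444.6 301.3 516.5] yaw 1.21 rp [-3.1415e+00  9.0000e-04] w 84.8 F [ 0.5  0.7 -0.3] t 32.8333
  row [ 4.000e-01 -4.620e+01  1.191e+02  1.000e-01] dist 128.0
```

View pics/s17c.png

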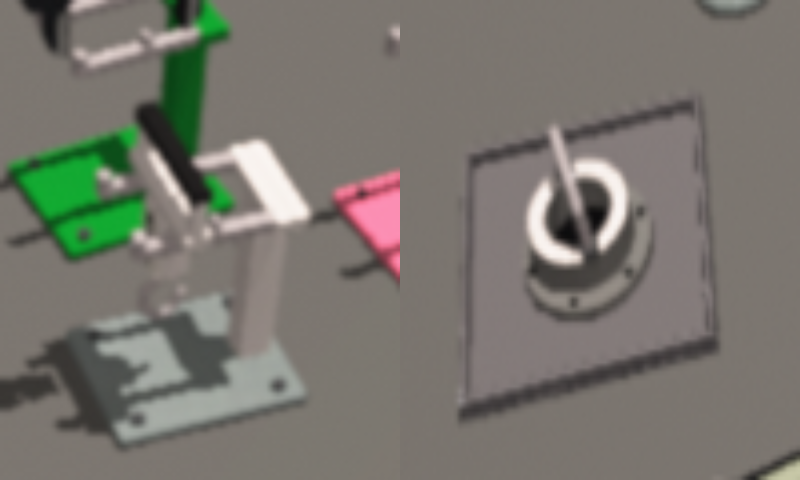

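View pics/w17.png

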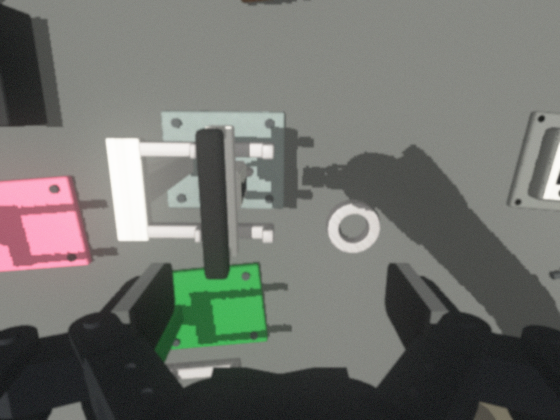

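View pics/diff.png

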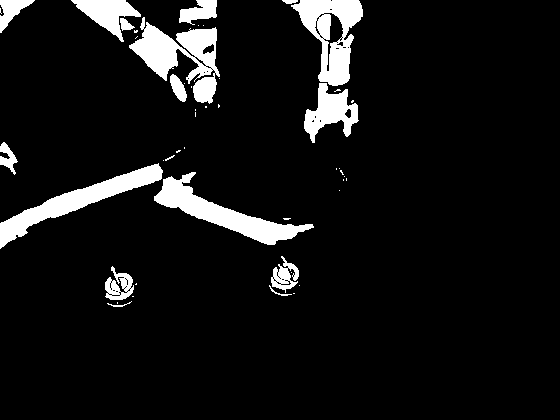

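The scale is back at its starting spot (grip 1.2 mm off, same height, upright). The housing is flat at the tray's centre, and the difference image shows changes only at the arm, its shadows and the housing. Handing in.

```bash
python3 -c "
from cell import *
print(finish_job())"
```

```text
the job is handed in; nothing more can be done
None
```

The job is done and handed in at about 33 s. `finish_job` gives no verdict, so the results below are my own checks.

- **Weighing:** I took the scale off the grey stand, hooked the round housing's bail and held it hanging about 66 mm up. Six wrist-camera frames at the end of a hold of over 3 s agreed to about 0.2 mm. The spring drew about 21 mm, so the housing weighs roughly 0.44 kg.
- **Placing:** I set it down on the hook and unhooked it. It stands flat in the tray with the ring top at about 46–47 mm (47 expected). The wrist camera puts it within about 3 mm of the tray's centre and the scene camera within about 5 mm.
- **Scale:** It hangs back on the stand's prongs with the grip 1.2 mm from where it started and at the same height. The gripper is open and clear of it.
- **Bystanders:** Comparing the scene picture before and after shows changes only at the arm, its shadows and the housing.

One slip on the way: I typed an x shift with the wrong sign while hanging the scale back. It was 6 mm off for a moment, still clear between the prongs, and I corrected it before lowering. I saw no failed checks.

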